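Snap the inspection torch out of its clip and stand it on the free charger

TASK

Snap the yellow inspection torch forward out of the sprung clip it stands in, and let it swing plumb in your grip. Bring it hanging plumb over the free charging pad with the green ring and set it down gently (no drop) so that it stands upright on its head, wholly on the pad; then let go. Leave everything else where it is.

Things in the scene. Friction and masses are not known exactly. Their poses are not given: they have to be found in the camera images.
- torch: yellow torch, round about z, 151 mm tall, about 0.3 kg, standing head down. Origin: centre of the flat lens face (underside); z runs up to the tail. Black head 42 mm diameter to z 34, tapering to z 46; handle 24 mm diameter to z 118; neck 12 mm diameter; ball 26 mm diameter centred at z 138. Centre of mass about z 42
- torch_ball (a point): centre of the yellow torch's 26 mm grippy rubber tail ball, on its axis 138 mm above the lens face: the place to grip, from above. Gripped there the torch pivots between the fingers: it stays tilted in a firm grip (40 N, right for pulling it out), and swings near plumb in a light one (3 to 4 N, which still carries it)
- stand: white clip stand fixed to the table. Origin: on the table below the axis of the clipped torch; its x axis points from the clip's mouth to the post, so the torch comes out along -x (roughly towards the robot). Base plate 120 x 100 x 12 mm (x -45 to 75), the torch stands on it; post 20 x 50 mm, 110 mm high, centred at x 52
- clip (a point): centre of the steel C-clip, 86 mm above the table, on the clipped torch's axis. Sprung jaws 18 mm tall, mouth 17.5 mm wide, tips 20 mm in front. A straight pull of some 20 N here snaps the torch out; pulled level by its ball it tips forward to about 35 degrees while the ball moves 50 to 70 mm at 4 to 10 N, then the pull vanishes as it snaps free. The head cannot pass up through the clip (15 mm of lift at most)
- pad_green_top (a point): centre of the top of the free charging pad, a grey disc 74 mm in diameter and 12 mm high with a green ring, fixed to the table. Flat top, no rim; a 26 mm wide cable boss 10 mm high sticks out 23 mm at its +x side
- pad_red_top (a point): the same for the occupied charging pad with the red ring; the blue torch stands on it
- torch_blue: blue torch of the same make and size as the yellow one, standing on the red-ringed pad; leave it. Origin at the lens face
- dish: clear round dish 92 mm diameter, 17 mm high, origin at the underside; leave it
- bottle: bottle 60 mm diameter, 140 mm tall, origin at the underside; leave it
- objective: steel microscope objective standing on its wide end, 35 mm diameter, 45 mm tall, origin at the underside; leave it
- driver: screwdriver 150 mm long lying on the table; leave it
- capbox: white round box with blue band, 52 mm diameter, 30 mm tall, origin at the underside; leave it
- jar: jar 60 mm diameter, 70 mm tall, origin at the underside; leave it
Things that resemble listed ones, but are neither listed nor needed, are in the scene too. There is more than one size of the stand; the job needs the middle-sized.

How it is judged:
By the outcome, as a careful person would: the job done as asked, in the order asked, and still so for the second after the job is handed in, with the robot touching nothing.
It also fails if it takes over 61 s, if anything falls off the work surface, if the arm or the gripper's body presses on something with over 40 N, if the wrist force passes 120 N, or if a joint passes its speed limit or range.

ROBOT

A 6-joint arm with a two-finger parallel gripper is mounted at the origin on the work surface. World frame = base frame: x ahead of the robot, y to its left, z up, the work surface at z = 0. Lengths are in mm, angles in rad, forces in N, time in s.
With the tool pointing down it reaches from about 275 to 1000 mm from the base axis. Payload 8.4 kg.
Tool frame: the origin (TCP) lies at the very end of the fingers, on their centre line; the grasp point (between the pads) lies 19 mm behind it (r.tcp_to_grasp is the distance from the TCP to the grasp point, in mm); z points along the fingers, y is the line along which they close (so a half turn about z gives the same grasp; the last joint's range is limited). The gripper opens to 85 mm and grips with 20 to 120 N. Pads are 22 mm wide; open, the fingers measure 114 mm over their backs; the gripper's body (76 mm by 85 mm) begins 54 mm behind the grasp point. The pads swing forward as they close: fully open they stand 13 mm farther back than shut.
Start: joints at [1.335, 0.353, 1.633, -0, 1.155, -0.002], TCP at [144.796, 607.998, 231.281] pointing down, gripper open.
Joint ranges: [-2.63, 2.63], [-0.92, 2.1], [0.06, 2.66], [-1.3, 4.44], [0, 2.69], [-3.02, 3.02]. Speed limits (rad/s): [2.22, 2.22, 2.79, 3.14, 3.14, 3.14].

INTERFACE

Orientations are given as [roll, pitch, yaw] about the fixed x, y, z axes, in that order (R = Rz(yaw) Ry(pitch) Rx(roll)).
In Python, from rig import r gives the robot as it stands. The module is installed in compiled form; this text tells all that it offers.
- The arm moves only by the tool play_rows, never from a script. Its argument "rows" is a list of rows, each an object with "dp": the shift along the tool's x, y, z in units of 40 mm (1.0 is 40 mm), a list of three; "turn": the turn, a rotation vector about the tool's x, y, z in units of 6 degrees (1.0 is 6 degrees), a list of three; "fingers": the closure, from 0 (fully open) to 1 (shut). In form: [{"dp": [tx, ty, tz], "turn": [wx, wy, wz], "fingers": fingers}, ...]. A call has 1 to 5 rows; each row shifts and turns the commanded pose from where the row before left it, along the tool's axes as they then stand; what a row does not reach is not made up. A row lasts 1/12 s, in which the tool goes at most 41.7 mm and 7.16 degrees, less where a joint would pass 70% of its speed; a pose out of reach is approached as far as the arm can. A call is refused whole if a number of a shift passes 1 or a number of a turn 1, either way. A call with a gripper value outside its range is refused whole. The fingers move at their own pace and stop on an object; "force" is the grip in N (left out, the last holds). Time passes only in rows, so rows that do not move let the fingers close. It gives the time, the measured TCP pose, the force, the opening and the grip force at its end, in the units of the state.
- r.sense(): the state, without advancing time (a new reading comes with each control period).
- r.grab_frame(name): name is "scene" or "top" or "wrist"; returns a dict with "pixels" (480x640x3 uint8, red, green, blue), "fx", "fy", "cx", "cy" (pixels), "pose" (4x4, takes a point from camera to world coordinates). Camera axes: x right, y down, z forward; pixel columns grow to the right and rows downward; lengths in mm; the calibration is good to about 2 mm. A picture is of the moment at which its call begins. There is no depth.
- r.sign_off(): hands the job in; it is judged then, once.
The state is a dict: "clock": time; "qpos": joint angles; "qvel": joint speeds; "joint_efforts": joint torques, N m; "eef_pos": TCP position; "tcp_rot": TCP orientation; "contact_force": force on the tool from outside, world axes, zero at the start; "wrist_torque": the same for the moment, N m; "opening": opening from 0.0 (shut) to 1.0 (fully open); "grasp_force": force on a finger pad.
Only numpy, scipy, OpenCV 4.12 (cv2) and the standard library are available. Lean on these libraries where they do the work, as an engineer would, in place of code of your own. Each camera call takes 0.05 s, during which the arm holds its last target. There are 200 camera calls.

## Working session

There is one attempt and no reset: what is moved stays moved. The work goes in short steps, Python scripts to look and compute and a tool call to move; the robot and the scene stay as the last step left them, time stands still between calls to the robot, and variables do not carry over. Pictures are saved under pics/ and viewed, at most 10 in all, crops included, and the job is handed in when it is done.

Besides the shell and the picture viewer there is one more tool, called as name(argument=value, ...) on one line, values as JSON. play_rows: Moves the arm, as the interface text tells. Its arguments: {"type":"object","properties":{"rows":{"type":"array"},"force":{"type":"number"}},"required":["rows"]}

```bash
mkdir -p pics; cat > h.py <<'E'
from rig import r
import numpy as np, cv2
def grab(n,f):
    g=r.grab_frame(n); cv2.imwrite(f'pics/{f}.png',g['pixels'][:,:,::-1]); np.save(f'pics/{f}.npy',g,allow_pickle=True); return g
def load(f): return np.load(f'pics/{f}.npy',allow_pickle=True).item()
def ray(g,u,v):
    P=np.array(g['pose']); d=P[:3,:3]@np.array([(u-g['cx'])/g['fx'],(v-g['cy'])/g['fy'],1]); return P[:3,3],d/np.linalg.norm(d)
def onz(g,u,v,z):
    o,d=ray(g,u,v); return o+d*(z-o[2])/d[2]
def proj(g,p):
    P=np.array(g['pose']); c=P[:3,:3].T@(np.array(p,float)-P[:3,3]); return g['cx']+g['fx']*c[0]/c[2], g['cy']+g['fy']*c[1]/c[2]
def two(g1,p1,g2,p2):
    o1,d1=ray(g1,*p1);o2,d2=ray(g2,*p2)
    s=np.linalg.lstsq(np.c_[d1,-d2],o2-o1,rcond=None)[0]; a=o1+s[0]*d1;b=o2+s[1]*d2
    return (a+b)/2,np.linalg.norm(a-b)
E
python3 - <<'E'
from h import *
print(r.sense())
for n in ('scene','top'):
    g=grab(n,n+'0'); print(n,g['fx'],g['cx'],g['cy'],np.round(g['pose'],3).tolist())
E
```

```text
{'clock': 0.0, 'qpos': array([ 1.33459322e+00,  3.53638364e-01,  1.63413344e+00,  2.00191234e-05,
        1.15521410e+00, -2.37354376e-03]), 'qvel': array([ 1.19205825e-04,  1.69778063e-04, -6.94431729e-04,  5.47900654e-04,
        7.56221911e-06, -3.60558646e-04]), 'joint_efforts': array([-3.02638633e-03, -6.05241895e+01, -3.42057252e+01, -2.23430202e-04,
        9.31601564e-03,  2.38924656e-05]), 'eef_pos': array([144.68083904, 607.53001517, 230.5680948 ]), 'tcp_rot': array([-3.14019945e+00, -2.16107399e-05,  2.90775498e+00]), 'contact_force': array([-0.02423473,  0.01656179,  0.20922694]), 'wrist_torque': array([-0.02137395,  0.02613723, -0.02934913]), 'grasp_force': 0.0, 'opening': 0.9991235501907888}
scene 526.340605624801 327.32809968966507 238.4324247984337 [[-0.614, 0.517, -0.596, 1158.56], [0.789, 0.39, -0.475, 595.056], [-0.014, -0.762, -0.648, 784.871], [0.0, 0.0, 0.0, 1.0]]
top 538.3816191577076 325.09922993873175 235.2805165456036 [[-0.001, -0.985, 0.173, 369.419], [-1.0, -0.002, -0.02, 93.504], [0.02, -0.173, -0.985, 1087.31], [0.0, 0.0, 0.0, 1.0]]
```

View pics/scene0.png

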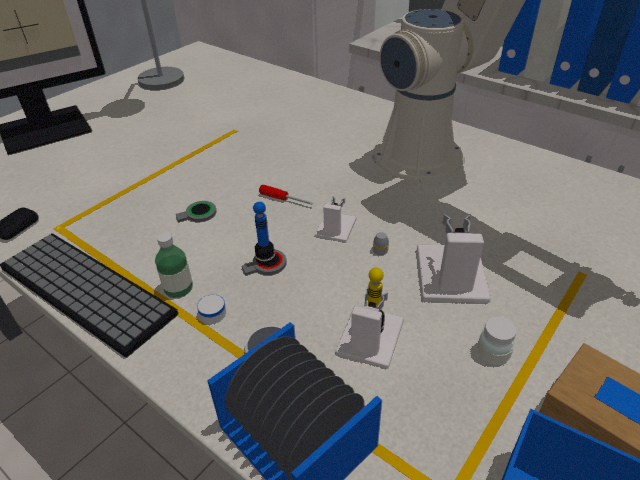

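View pics/top0.png

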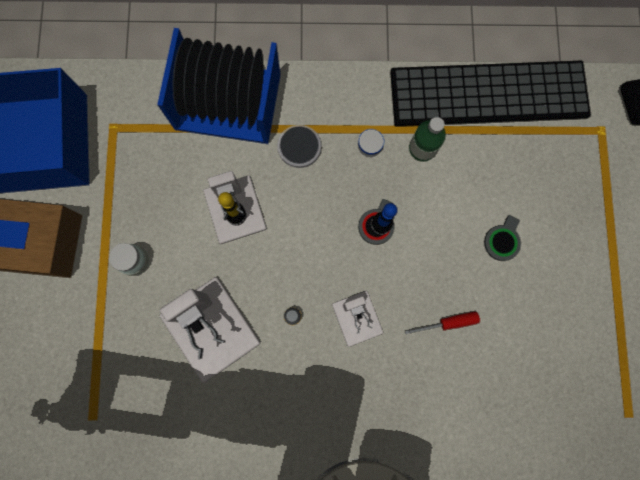

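The scene view shows the yellow ball at about (376,274), in the middle-sized stand, and the free green pad at about (201,211). In the top view they are at (227,200) and (503,242). Next I'll measure them.

```bash
python3 - <<'E'
from h import *
S=load('scene0');T=load('top0')
def blobs(g,lo,hi,box):
    h=cv2.cvtColor(g['pixels'],cv2.COLOR_RGB2HSV); m=cv2.inRange(h,lo,hi); k=np.zeros_like(m); x0,y0,x1,y1=box;k[y0:y1,x0:x1]=255
    return m&k
def cc(m):
    n,l,s,c=cv2.connectedComponentsWithStats(m)
    return [(s[i].tolist(),c[i].round(1).tolist()) for i in range(1,n) if s[i][4]>15]
my_s=blobs(S,(20,120,60),(35,255,255),(355,255,395,320)); my_t=blobs(T,(20,120,40),(35,255,255),(210,185,250,225))
print(cc(my_s));print(cc(my_t))
mg_s=blobs(S,(45,80,20),(85,255,255),(170,195,225,225)); mg_t=blobs(T,(45,80,20),(85,255,255),(480,215,525,265))
for n,m,g in(('s',mg_s,S),('t',mg_t,T)):
    c=max(cv2.findContours(m,cv2.RETR_EXTERNAL,cv2.CHAIN_APPROX_NONE)[0],key=cv2.contourArea); e=cv2.fitEllipse(c); print(n,e,onz(g,*e[0],12))
for n,m in (('s',my_s),('t',my_t)):
    c=max(cv2.findContours(m,cv2.RETR_EXTERNAL,cv2.CHAIN_APPROX_NONE)[0],key=cv2.contourArea); print(n,cv2.minEnclosingCircle(c))
print('ball',two(S,(376,274),T,(227,200)), onz(T,227,200,150),onz(S,376,274,150))
a=T['pixels'][165:255,190:280][:,:,::-1];b=S['pixels'][250:370,325:415][:,:,::-1]
c=T['pixels'][205:275,470:540][:,:,::-1]
z=lambda q:cv2.resize(q,(390,int(390*q.shape[0]/q.shape[1])),interpolation=cv2.INTER_CUBIC)
A,B=z(a),z(b); o=np.zeros((520,780,3),np.uint8);o[:390,:390]=A;o[:520,390:]=B
cv2.imwrite('pics/c1.png',o)
E
```

```text
[([368, 267, 15, 40, 374], [375.1, 284.4])]
[([218, 192, 16, 17, 202], [225.9, 200.1]), ([227, 206, 12, 11, 61], [232.8, 212.2])]
s ((200.2672119140625, 208.92929077148438), (13.735325813293457, 23.851253509521484), 80.3351058959961) [ 546.10019509 -287.98807332   12.        ]
t ((503.00531005859375, 242.0202178955078), (27.151866912841797, 28.86463737487793), 129.47459411621094) [ 545.57123687 -290.39867225   12.        ]
s ((375.5, 286.5), 19.506507873535156)
t ((225.5, 200.5), 8.746527671813965)
ball (array([597.36528337, 251.62828311, 147.58553351]), np.float64(3.6956564911133403)) [597.7503019  249.65507913 150.        ] [598.49654332 254.47855344 150.        ]
```

View pics/c1.png

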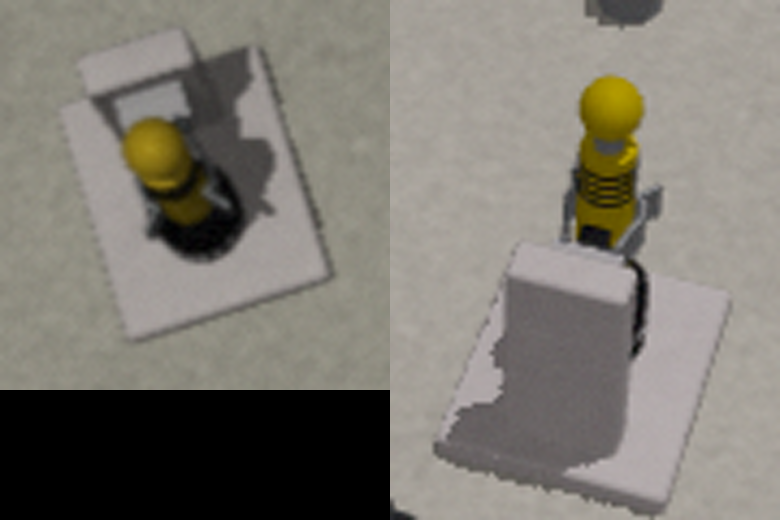

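The crop shows the plate corners, the ball at top (226.2,200.1) and scene (376,274.9), and the clip mouth facing the robot.

```bash
python3 - <<'E'
from h import *
from scipy.spatial.transform import Rotation as R
S=load('scene0');T=load('top0')
b,e=two(S,(376,274.9),T,(226.2,200.1));print('ball',b,e)
c=[onz(T,u/4.3333+190,v/4.3333+165,12)[:2] for u,v in((133,340),(332,272),(262,47),(62,110))]
print(np.round(c,1),[np.linalg.norm(c[i]-c[(i+1)%4]).round(1) for i in range(4)])
x=(c[2]+c[3]-c[0]-c[1]); x/=np.linalg.norm(x); y=(c[0]+c[3]-c[1]-c[2]);y/=np.linalg.norm(y)
ctr=np.mean(c,0); print('x',x,np.degrees(np.arctan2(x[1],x[0])),'y->',np.degrees(np.arctan2(-y[0],y[1])),'axis',ctr-15*x)
s=r.sense(); Rt=R.from_euler('xyz',s['tcp_rot']).as_matrix(); print(Rt.round(3))
th=np.arctan2(x[1],x[0]); yt=np.array([-np.sin(th),np.cos(th),0])
a=np.degrees(np.arctan2(yt@Rt[:,0],yt@Rt[:,1])); print('turn about tool z (deg) to align y:',-a,'mod 180')
E
```

```text
ball [597.79974798 252.7298864  146.35445981] 2.4637500481420043
[[541.4 282.6]
 [573.8 190.8]
 [682.7 226. ]
 [651.4 319.6]] [np.float64(97.4), np.float64(114.5), np.float64(98.7), np.float64(116.1)]
x [0.94968238 0.31321459] 18.253064031295047 y-> 18.96966243590991 axis [598.08442335 250.03525199]
[[-0.973  0.232 -0.   ]
 [ 0.232  0.973 -0.001]
 [-0.    -0.001 -1.   ]]
turn about tool z (deg) to align y: -31.64804149409937 mod 180
```

play_rows(rows=[{"dp":[0,0,0],"turn":[0,0,-1],"fingers":0},{"dp":[0,0,0],"turn":[0,0,-1],"fingers":0},{"dp":[0,0,0],"turn":[0,0,-1],"fingers":0},{"dp":[0,0,0],"turn":[0,0,-1],"fingers":0},{"dp":[0,0,0],"turn":[0,0,-1],"fingers":0}], force=40)

```text
clock: 0.52
eef_pos: [144.7, 607.7, 230.8]
tcp_rot: [-3.141, -0.0, -2.847]
contact_force: [0.3, 0.6, -0.4]
opening: 1.001
grasp_force: 0.0
```

```bash
cat >> h.py <<'E'
from scipy.spatial.transform import Rotation as R
def togo(t,yaw=None):
    s=r.sense(); M=R.from_euler('xyz',s['tcp_rot']).as_matrix(); d=M.T@(np.array(t,float)-s['eef_pos'])
    print('t',s['clock'],'pos',s['eef_pos'].round(1),'rot',s['tcp_rot'].round(3),'units',(d/40).round(2),'F',s['contact_force'].round(1),'op',round(s['opening'],3),'gf',round(s['grasp_force'],1),'q',s['qpos'].round(2))
    if yaw is not None:
        W=R.from_euler('xyz',[np.pi,0,np.radians(yaw)]).as_matrix(); print('turn units',(np.degrees(R.from_matrix(M.T@W).as_rotvec())/6).round(2))
E
python3 -c "
from h import *
togo([598,251.5,200],198.5)"
```

```text
t 0.5167 pos [144.7 607.7 230.8] rot [-3.141 -0.    -2.847] units [ -8.25 -11.82   0.78] F [ 0.3  0.6 -0.4] op 1.001 gf 0.0 q [ 1.33  0.35  1.63  0.    1.16 -0.53]
turn units [-0.01 -0.   -0.27]
```

play_rows(rows=[{"dp":[-0.5,-0.75,0],"turn":[0,0,-0.27],"fingers":0},{"dp":[-0.5,-0.75,0],"turn":[0,0,0],"fingers":0},{"dp":[-0.5,-0.75,0],"turn":[0,0,0],"fingers":0},{"dp":[-0.5,-0.75,0],"turn":[0,0,0],"fingers":0},{"dp":[-0.5,-0.75,0],"turn":[0,0,0],"fingers":0}])

```text
clock: 0.93
eef_pos: [286.9, 494.6, 231.0]
tcp_rot: [-3.141, -0.0, -2.823]
contact_force: [0.5, 0.8, -0.1]
opening: 0.998
grasp_force: 0.0
```

play_rows(rows=[{"dp":[-0.5,-0.75,0],"turn":[0,0,0],"fingers":0},{"dp":[-0.5,-0.75,0],"turn":[0,0,0],"fingers":0},{"dp":[-0.5,-0.75,0],"turn":[0,0,0],"fingers":0},{"dp":[-0.5,-0.75,0],"turn":[0,0,0],"fingers":0},{"dp":[-0.5,-0.75,0],"turn":[0,0,0],"fingers":0}])

```text
clock: 1.35
eef_pos: [429.0, 383.3, 231.1]
tcp_rot: [-3.141, -0.0, -2.823]
contact_force: [-0.2, 0.9, 0.1]
opening: 1.0
grasp_force: 0.0
```

```bash
python3 -c "
from h import *
togo([598,251.5,200],198.5)"
```

```text
t 1.35 pos [429.  383.3 231.1] rot [-3.141 -0.    -2.823] units [-2.98 -4.45  0.78] F [-0.2  0.9  0.1] op 1.0 gf 0.0 q [ 0.73  0.28  1.74 -0.    1.12 -1.16]
turn units [-0.   -0.   -0.05]
```

play_rows(rows=[{"dp":[-0.6,-0.8,0],"turn":[0,0,0],"fingers":0},{"dp":[-0.6,-0.8,0],"turn":[0,0,0],"fingers":0},{"dp":[-0.6,-0.8,0],"turn":[0,0,0],"fingers":0},{"dp":[-0.6,-0.8,0],"turn":[0,0,0],"fingers":0},{"dp":[-0.5,-0.8,0],"turn":[0,0,0],"fingers":0}])

```text
clock: 1.77
eef_pos: [589.8, 267.6, 230.9]
tcp_rot: [-3.142, -0.0, -2.824]
contact_force: [1.1, 1.2, 0.1]
opening: 0.997
grasp_force: 0.0
```

play_rows(rows=[{"dp":[0,-0.4,0],"turn":[0,0,0],"fingers":0},{"dp":[0,0,0],"turn":[0,0,0],"fingers":0},{"dp":[0,0,0],"turn":[0,0,0],"fingers":0}])

```text
clock: 2.02
eef_pos: [592.7, 253.2, 230.7]
tcp_rot: [3.141, -0.001, -2.826]
contact_force: [0.6, -0.0, -0.0]
opening: 1.002
grasp_force: 0.0
```

```bash
python3 -c "
from h import *
g=grab('wrist','w1')
togo([598,251.5,200],198.5)
print(proj(g,[598,251.5,150]),np.round(g['pose'],2).tolist())
h=cv2.cvtColor(g['pixels'],cv2.COLOR_RGB2HSV); m=cv2.inRange(h,(20,120,40),(35,255,255))
n,l,s,c=cv2.connectedComponentsWithStats(m);print([(s[i].tolist(),c[i].round(1)) for i in range(1,n) if s[i][4]>50])
"
```

```text
t 2.0667 pos [592.3 254.1 230.9] rot [ 3.141e+00 -1.000e-03 -2.824e+00] units [-0.12 -0.11  0.77] F [-0.7  0.8 -0.2] op 1.0 gf 0.0 q [ 0.4   0.38  1.59  0.    1.17 -1.49]
turn units [ 0.   -0.01 -0.05]
(np.float64(317.62794397468065), np.float64(250.72315378014443)) [[-0.31, 0.91, 0.29, 518.4], [0.95, 0.3, 0.09, 228.27], [0.0, 0.3, -0.95, 372.2], [0.0, 0.0, 0.0, 1.0]]
[([597, 88, 43, 87, 1200], array([621.1, 134.9])), ([307, 205, 28, 21, 307], array([320.6, 213.5])), ([495, 222, 87, 135, 2091], array([536.6, 286.7])), ([302, 225, 38, 47, 1390], array([320.1, 248.7])), ([36, 281, 107, 39, 1232], array([ 89.4, 298.5])), ([365, 369, 82, 33, 799], array([410.5, 386.5]))]
```

View pics/w1.png

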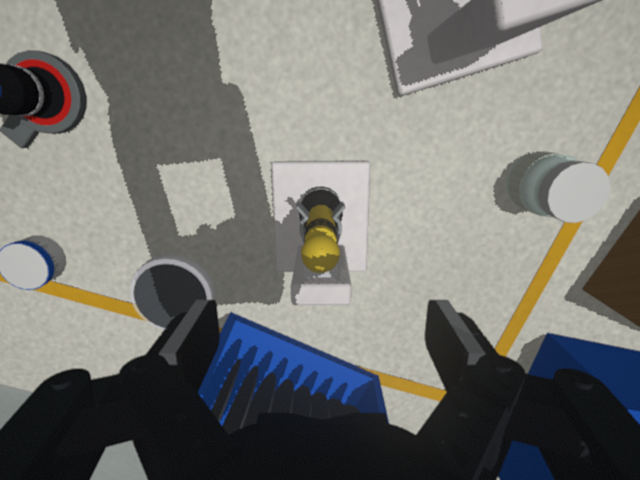

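The wrist view shows the ball at (320,251), within about 1 mm of the prediction. The plate is square to the fingers. I'll go down and grip at 40 N.

play_rows(rows=[{"dp":[-0.13,-0.08,0.6],"turn":[0,0,0],"fingers":0},{"dp":[0,0,0.7],"turn":[0,0,0],"fingers":0},{"dp":[0,0,0.7],"turn":[0,0,0],"fingers":0},{"dp":[0,0,0.52],"turn":[0,0,0],"fingers":0},{"dp":[0,0,0],"turn":[0,0,0],"fingers":0}])

```text
clock: 2.48
eef_pos: [595.0, 252.9, 126.0]
tcp_rot: [-3.141, -0.008, -2.822]
contact_force: [-1.1, -0.5, -0.4]
opening: 0.998
grasp_force: 0.0
```

```bash
python3 -c "
from h import *
togo([597.7,252.7,130],198.5)"
```

```text
t 2.4833 pos [595.  252.9 126. ] rot [-3.141 -0.008 -2.822] units [-0.06 -0.03 -0.1 ] F [-1.1 -0.5 -0.4] op 0.998 gf 0.0 q [ 0.4   0.5   1.66  0.    0.99 -1.49]
turn units [-0.   -0.07 -0.03]
```

Possibly still overshooting; I'll let it settle, then close.

play_rows(rows=[{"dp":[0,0,0],"turn":[0,0,0],"fingers":0.3},{"dp":[0,0,0],"turn":[0,0,0],"fingers":0.5},{"dp":[0,0,0],"turn":[0,0,0],"fingers":0.55}], force=40)

```text
clock: 2.73
eef_pos: [599.9, 253.5, 132.5]
tcp_rot: [3.141, 0.003, -2.823]
contact_force: [0.1, -0.2, 0.4]
opening: 0.604
grasp_force: 0.0
```

```bash
python3 -c "
from h import *
togo([597.7,252.7,130],198.5)"
```

```text
t 2.7333 pos [599.9 253.5 132.5] rot [ 3.141e+00  3.000e-03 -2.823e+00] units [ 0.06 -0.    0.06] F [ 0.1 -0.2  0.4] op 0.604 gf 0.0 q [ 0.4   0.49  1.66  0.    0.99 -1.49]
turn units [ 0.    0.03 -0.04]
```

play_rows(rows=[{"dp":[0.02,0,0.05],"turn":[0,0,0],"fingers":0.6},{"dp":[0,0,0],"turn":[0,0,0],"fingers":1},{"dp":[0,0,0],"turn":[0,0,0],"fingers":1},{"dp":[0,0,0],"turn":[0,0,0],"fingers":1},{"dp":[0,0,0],"turn":[0,0,0],"fingers":1}], force=40)

```text
clock: 3.15
eef_pos: [599.1, 252.9, 129.7]
tcp_rot: [3.141, 0.002, -2.824]
contact_force: [-1.0, 2.1, 5.9]
opening: 0.278
grasp_force: 39.1
```

```bash
python3 -c "
from h import *
togo([597.7,252.7,130],198.5)"
```

```text
t 3.15 pos [599.1 252.9 129.7] rot [ 3.141e+00  2.000e-03 -2.824e+00] units [ 0.03  0.01 -0.01] F [-1.   2.1  5.9] op 0.278 gf 39.1 q [ 0.4   0.49  1.66  0.    0.98 -1.49]
turn units [ 0.01  0.02 -0.05]
```

play_rows(rows=[{"dp":[0.2,0,0],"turn":[0,0,0],"fingers":1},{"dp":[0.2,0,0],"turn":[0,0,0],"fingers":1},{"dp":[0.2,0,0],"turn":[0,0,0],"fingers":1},{"dp":[0.2,0,0],"turn":[0,0,0],"fingers":1}])

```text
clock: 3.48
eef_pos: [570.2, 243.1, 129.1]
tcp_rot: [3.141, 0.006, -2.824]
contact_force: [7.2, 3.8, -5.2]
opening: 0.28
grasp_force: 40.1
```

play_rows(rows=[{"dp":[0.2,0,0],"turn":[0,0,0],"fingers":1},{"dp":[0.2,0,0],"turn":[0,0,0],"fingers":1}])

```text
clock: 3.65
eef_pos: [554.6, 237.9, 129.0]
tcp_rot: [3.141, 0.005, -2.824]
contact_force: [6.5, 2.2, -4.4]
opening: 0.277
grasp_force: 40.0
```

play_rows(rows=[{"dp":[0.15,0,0],"turn":[0,0,0],"fingers":1},{"dp":[0.15,0,0],"turn":[0,0,0],"fingers":1}])

```text
clock: 3.82
eef_pos: [542.8, 233.8, 128.9]
tcp_rot: [3.142, 0.004, -2.824]
contact_force: [6.0, 2.8, -4.1]
opening: 0.277
grasp_force: 40.1
```

```bash
python3 -c "
from h import *
togo([597.7,252.7,130],198.5);grab('scene','s1');grab('wrist','w2')"
```

```text
t 3.8167 pos [542.8 233.8 128.9] rot [ 3.142  0.004 -2.824] units [-1.45  0.02 -0.02] F [ 6.   2.8 -4.1] op 0.277 gf 40.1 q [ 0.4   0.41  1.8  -0.    0.93 -1.48]
turn units [ 0.    0.04 -0.05]
```

Moved 59 mm, and it still resists. Pulling a bit further.

play_rows(rows=[{"dp":[0.15,0,0],"turn":[0,0,0],"fingers":1},{"dp":[0.15,0,0],"turn":[0,0,0],"fingers":1}])

```text
clock: 4.08
eef_pos: [529.0, 229.2, 128.1]
tcp_rot: [-3.141, -0.002, -2.824]
contact_force: [-0.1, -1.4, -2.8]
opening: 0.279
grasp_force: 40.2
```

play_rows(rows=[{"dp":[0.1,0,0],"turn":[0,0,0],"fingers":1},{"dp":[0,0,0],"turn":[0,0,0],"fingers":1}])

```text
clock: 4.25
eef_pos: [524.5, 227.8, 128.0]
tcp_rot: [-3.141, -0.002, -2.824]
contact_force: [-0.7, -0.3, -2.6]
opening: 0.278
grasp_force: 40.1
```

```bash
python3 -c "
from h import *
togo([597.7,252.7,130],198.5);grab('wrist','w3');g=grab('scene','s2')
a=cv2.resize(g['pixels'][220:380,280:480][:,:,::-1],(800,640))[:600];cv2.imwrite('pics/s2c.png',a)"
```

```text
t 4.25 pos [524.5 227.8 128. ] rot [-3.141e+00 -2.000e-03 -2.824e+00] units [-1.93  0.02 -0.05] F [-0.7 -0.3 -2.6] op 0.278 gf 40.1 q [ 0.41  0.39  1.84 -0.    0.92 -1.48]
turn units [-0.   -0.02 -0.05]
```

View pics/s2c.png

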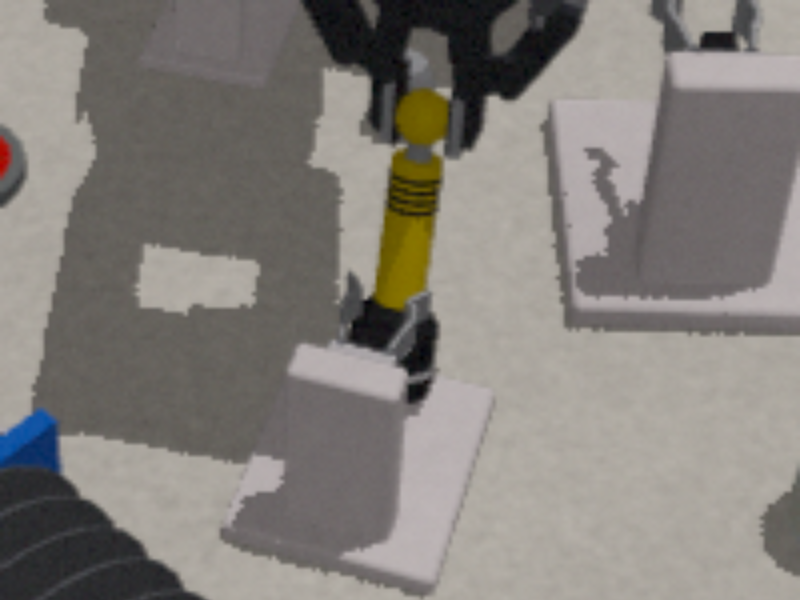

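The torch is out, tilted about 35°, with its head still near the clip's jaws. I'll move further forward, but check for obstacles first.

```bash
python3 -c "
from h import *
T=load('top0')
for n,p,z in(('obj',(292,315),45),('bigclip tips',(205,355),120),('bigclip tip2',(238,328),120),('bigpost',(180,305),150),('smallclip',(360,315),60),('blueball',(389,211),150),('bottletop',(436,124),140),('red',(376,226),12),('driver',(460,321),10)): print(n,onz(T,*p,z).round(0))
print(onz(T,503,242,12))
"
```

```text
obj [398. 136.  45.]
bigclip tips [327. 285. 120.]
bigclip tip2 [373. 228. 120.]
bigpost [412. 325. 150.]
smallclip [397.   7.  60.]
blueball [579. -39. 150.]
bottletop [ 747. -132.  140.]
red [578. -32.  12.]
driver [ 387. -196.   10.]
[ 545.61295024 -290.39022767   12.        ]
```

play_rows(rows=[{"dp":[0.35,0,0],"turn":[0,0,0],"fingers":1},{"dp":[0.4,0,0],"turn":[0,0,0],"fingers":1},{"dp":[0.4,0,0],"turn":[0,0,0],"fingers":1},{"dp":[0.4,0,0],"turn":[0,0,0],"fingers":1},{"dp":[0.25,0,0],"turn":[0,0,0],"fingers":1}])

```text
clock: 4.77
eef_pos: [456.3, 205.4, 128.3]
tcp_rot: [-3.141, -0.001, -2.824]
contact_force: [-0.9, -0.1, -2.5]
opening: 0.277
grasp_force: 40.1
```

play_rows(rows=[{"dp":[0,0,-0.3],"turn":[0,0,0],"fingers":1},{"dp":[0,0,-0.5],"turn":[0,0,0],"fingers":1},{"dp":[0,0,-0.3],"turn":[0,0,0],"fingers":1},{"dp":[0,0,0],"turn":[0,0,0],"fingers":1},{"dp":[0,0,0],"turn":[0,0,0],"fingers":1}])

```text
clock: 5.18
eef_pos: [458.4, 206.2, 172.9]
tcp_rot: [3.141, 0.002, -2.824]
contact_force: [-0.4, 0.4, -2.5]
opening: 0.276
grasp_force: 40.2
```

play_rows(rows=[{"dp":[0,0,0],"turn":[0,0,0],"fingers":1},{"dp":[0,0,0],"turn":[0,0,0],"fingers":1}], force=4)

```text
clock: 5.35
eef_pos: [457.2, 205.7, 171.5]
tcp_rot: [-3.141, -0.002, -2.824]
contact_force: [0.8, 0.1, -2.6]
opening: 0.278
grasp_force: 40.1
```

```bash
python3 -c "
from h import *
togo([545.8,-289.5,300],198.5)"
```

```text
t 5.35 pos [457.2 205.7 171.5] rot [-3.141e+00 -2.000e-03 -2.824e+00] units [  1.77 -12.45  -3.21] F [ 0.8  0.1 -2.6] op 0.278 gf 40.1 q [ 0.42  0.23  1.95 -0.    0.96 -1.47]
turn units [-0.   -0.02 -0.05]
```

The force argument doesn't go that low, so I'll ease the grip through the closure value in small steps.

play_rows(rows=[{"dp":[0,0,0],"turn":[0,0,0],"fingers":0.8},{"dp":[0,0,0],"turn":[0,0,0],"fingers":0.8}], force=20)

```text
clock: 5.52
eef_pos: [457.4, 205.8, 171.7]
tcp_rot: [-3.141, -0.001, -2.824]
contact_force: [0.1, 0.4, -3.1]
opening: 0.276
grasp_force: 40.1
```

play_rows(rows=[{"dp":[0,0,0],"turn":[0,0,0],"fingers":0.75},{"dp":[0,0,0],"turn":[0,0,0],"fingers":0.75}])

```text
clock: 5.68
eef_pos: [457.7, 205.9, 172.2]
tcp_rot: [-3.142, -0.0, -2.824]
contact_force: [-0.3, 0.2, -2.3]
opening: 0.279
grasp_force: 40.1
```

play_rows(rows=[{"dp":[0,0,0],"turn":[0,0,0],"fingers":0.73},{"dp":[0,0,0],"turn":[0,0,0],"fingers":0.73}], force=4)

```text
clock: 5.85
eef_pos: [457.8, 206.0, 172.5]
tcp_rot: [3.142, -0.0, -2.824]
contact_force: [-0.7, -0.3, -2.8]
opening: 0.274
grasp_force: 40.1
```

```bash
python3 -c "
from h import *
togo([545.8,-289.5,300],198.5)"
```

```text
t 5.85 pos [457.8 206.  172.5] rot [ 3.142 -0.    -2.824] units [  1.78 -12.45  -3.19] F [-0.7 -0.3 -2.8] op 0.274 gf 40.1 q [ 0.42  0.23  1.95  0.    0.96 -1.47]
turn units [ 0.   -0.   -0.05]
```

play_rows(rows=[{"dp":[0,0,0],"turn":[0,0,0],"fingers":0.72}])

```text
clock: 5.93
eef_pos: [457.8, 206.0, 172.5]
tcp_rot: [-3.142, 0.0, -2.823]
contact_force: [-0.4, -0.3, -3.0]
opening: 0.278
grasp_force: 29.6
```

play_rows(rows=[{"dp":[0,0,0],"turn":[0,0,0],"fingers":0.715}])

```text
clock: 6.02
eef_pos: [457.8, 206.0, 172.5]
tcp_rot: [3.142, 0.0, -2.824]
contact_force: [-0.2, 1.1, -2.1]
opening: 0.284
grasp_force: 20.3
```

play_rows(rows=[{"dp":[0,0,0],"turn":[0,0,0],"fingers":0.71}])

```text
clock: 6.1
eef_pos: [457.9, 206.0, 172.6]
tcp_rot: [3.142, 0.0, -2.824]
contact_force: [0.5, -0.7, -3.0]
opening: 0.29
grasp_force: 12.3
```

play_rows(rows=[{"dp":[0,0,0],"turn":[0,0,0],"fingers":0.707},{"dp":[0,0,0],"turn":[0,0,0],"fingers":0.707}])

```text
clock: 6.27
eef_pos: [457.8, 206.0, 172.5]
tcp_rot: [3.142, 0.0, -2.824]
contact_force: [0.0, -0.8, -3.0]
opening: 0.29
grasp_force: 8.2
```

play_rows(rows=[{"dp":[0,0,0],"turn":[0,0,0],"fingers":0.705},{"dp":[0,0,0],"turn":[0,0,0],"fingers":0.705}])

```text
clock: 6.43
eef_pos: [457.7, 205.9, 172.5]
tcp_rot: [-3.142, -0.0, -2.824]
contact_force: [-0.3, 0.1, -3.5]
opening: 0.298
grasp_force: 5.8
```

play_rows(rows=[{"dp":[0,0,0],"turn":[0,0,0],"fingers":0.7035},{"dp":[0,0,0],"turn":[0,0,0],"fingers":0.7035},{"dp":[0,0,0],"turn":[0,0,0],"fingers":0.7035}])

```text
clock: 6.68
eef_pos: [457.9, 206.0, 172.5]
tcp_rot: [3.142, 0.0, -2.824]
contact_force: [-1.0, -0.0, -2.9]
opening: 0.301
grasp_force: 4.3
```

play_rows(rows=[{"dp":[0,0,0],"turn":[0,0,0],"fingers":0.7035},{"dp":[0,0,0],"turn":[0,0,0],"fingers":0.7035},{"dp":[0,0,0],"turn":[0,0,0],"fingers":0.7035},{"dp":[0,0,0],"turn":[0,0,0],"fingers":0.7035},{"dp":[0,0,0],"turn":[0,0,0],"fingers":0.7035}])

```text
clock: 7.1
eef_pos: [457.8, 205.9, 172.5]
tcp_rot: [3.142, -0.0, -2.824]
contact_force: [0.2, -0.1, -3.4]
opening: 0.296
grasp_force: 4.3
```

```bash
python3 -c "
from h import *
togo([545.8,-289.5,300],198.5)
g=grab('scene','s3');cv2.imwrite('pics/s3c.png',cv2.resize(g['pixels'][180:340,280:480][:,:,::-1],(600,480)))"
```

```text
t 7.1 pos [457.8 205.9 172.5] rot [ 3.142 -0.    -2.824] units [  1.78 -12.45  -3.19] F [ 0.2 -0.1 -3.4] op 0.296 gf 4.3 q [ 0.42  0.23  1.95  0.    0.96 -1.47]
turn units [ 0.   -0.   -0.05]
```

View pics/s3c.png

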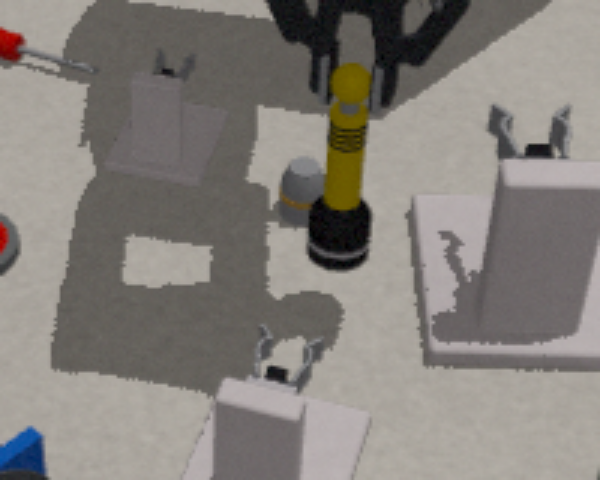

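It has swung close to plumb. I'll ease the grip slightly and let it settle, then measure the tilt.

play_rows(rows=[{"dp":[0,0,0],"turn":[0,0,0],"fingers":0.703},{"dp":[0,0,0],"turn":[0,0,0],"fingers":0.703},{"dp":[0,0,0],"turn":[0,0,0],"fingers":0.703},{"dp":[0,0,0],"turn":[0,0,0],"fingers":0.703},{"dp":[0,0,0],"turn":[0,0,0],"fingers":0.703}])

```text
clock: 7.57
eef_pos: [457.7, 205.9, 172.5]
tcp_rot: [-3.142, -0.0, -2.824]
contact_force: [-0.1, -0.2, -2.8]
opening: 0.299
grasp_force: 3.8
```

```bash
cat >> h.py <<'E'
def axis(g,ball,box):
    """fit yellow handle (below the stripes) axis direction in image; compare with plumb line from the ball"""
    x0,y0,x1,y1=box; h=cv2.cvtColor(g['pixels'],cv2.COLOR_RGB2HSV)[y0:y1,x0:x1]; m=cv2.inRange(h,(20,120,30),(35,255,255))
    n,l,s,c=cv2.connectedComponentsWithStats(m)
    pts=np.argwhere(m>0); rows=np.unique(pts[:,0]); mid=np.array([[pts[pts[:,0]==q,1].mean()+x0,q+y0,(pts[:,0]==q).sum()] for q in rows])
    a,b=np.polyfit(mid[:,1],mid[:,0],1); top,bot=mid[0,1],mid[-1,1]
    p0=proj(g,ball);p1=proj(g,np.array(ball)-[0,0,92])
    print('rows',top,bot,'slope dx/dy',round(a,3),'plumb slope',round((p1[0]-p0[0])/(p1[1]-p0[1]),3),'ball proj',np.round(p0,1),'fit col at ball row',round(a*p0[1]+b,1),'plumb taper row',round(p1[1],1))
E
python3 -c "
from h import *
togo([545.8,-289.5,300],198.5)
g=grab('scene','s4');t=grab('top','t4')
s=r.sense();b=s['eef_pos']+[0,0,19]
axis(g,b,(385,200,412,252)); print(proj(g,b-[0,0,138]),proj(t,b),proj(t,b-[0,0,138]))
o,d=ray(g,392.7,263.3); n=np.array([-.313,.95,0]); k=((b-o)@n)/(d@n); f=o+k*d-b; print('face rel ball',f.round(1),np.linalg.norm(f))
"
```

```text
t 7.5667 pos [457.7 205.9 172.5] rot [-3.142 -0.    -2.824] units [  1.78 -12.45  -3.19] F [-0.1 -0.2 -2.8] op 0.299 gf 3.8 q [ 0.42  0.23  1.95  0.    0.96 -1.47]
turn units [-0.   -0.   -0.05]
rows 201.0 248.0 slope dx/dy -0.062 plumb slope -0.09 ball proj [397.4 205.3] fit col at ball row 396.5 plumb taper row 242.5
(np.float64(392.52010570203566), np.float64(259.5118417019305)) (np.float64(246.81362368320663), np.float64(276.1126311065617)) (np.float64(255.7106763246099), np.float64(283.21462133125146))
face rel ball [  -5.4   -1.8 -153.6] 153.74350869606033
```

The torch is plumb to within a few degrees, with the ball centre about 15 mm above the TCP. I'll lift it with a somewhat firmer grip and carry it over.

play_rows(rows=[{"dp":[0,0,-0.3],"turn":[0,0,0],"fingers":0.71},{"dp":[0,0,-0.6],"turn":[0,0,0],"fingers":0.71},{"dp":[0,0,-0.8],"turn":[0,0,0],"fingers":0.71},{"dp":[0,0,-0.9],"turn":[0,0,0],"fingers":0.71},{"dp":[0,0,-0.8],"turn":[0,0,0],"fingers":0.71}])

```text
clock: 8.08
eef_pos: [457.6, 205.9, 310.3]
tcp_rot: [-3.142, 0.0, -2.823]
contact_force: [0.9, 1.0, -2.8]
opening: 0.293
grasp_force: 9.7
```

play_rows(rows=[{"dp":[0,-0.2,-0.5],"turn":[0,0,0],"fingers":0.71},{"dp":[0.1,-0.4,-0.2],"turn":[0,0,0],"fingers":0.71},{"dp":[0.1,-0.6,0],"turn":[0,0,0],"fingers":0.71},{"dp":[0.1,-0.8,0],"turn":[0,0,0],"fingers":0.71},{"dp":[0.1,-0.8,0],"turn":[0,0,0],"fingers":0.71}])

```text
clock: 8.5
eef_pos: [477.5, 93.8, 336.8]
tcp_rot: [-3.142, 0.001, -2.822]
contact_force: [0.8, -0.7, -2.0]
opening: 0.29
grasp_force: 9.7
```

play_rows(rows=[{"dp":[0.1,-0.8,0],"turn":[0,0,0],"fingers":0.71},{"dp":[0.1,-0.8,0],"turn":[0,0,0],"fingers":0.71},{"dp":[0.1,-0.8,0],"turn":[0,0,0],"fingers":0.71},{"dp":[0.1,-0.8,0],"turn":[0,0,0],"fingers":0.71},{"dp":[0.1,-0.8,0],"turn":[0,0,0],"fingers":0.71}])

```text
clock: 8.92
eef_pos: [508.5, -65.3, 336.5]
tcp_rot: [-3.142, 0.0, -2.824]
contact_force: [1.5, 0.5, -2.1]
opening: 0.298
grasp_force: 9.7
```

play_rows(rows=[{"dp":[0.1,-0.8,0],"turn":[0,0,0],"fingers":0.71},{"dp":[0.1,-0.8,0],"turn":[0,0,0],"fingers":0.71},{"dp":[0.1,-0.8,0],"turn":[0,0,0],"fingers":0.71},{"dp":[0.1,-0.8,0],"turn":[0,0,0],"fingers":0.71},{"dp":[0.1,-0.8,0],"turn":[0,0,0],"fingers":0.71}])

```text
clock: 9.33
eef_pos: [539.6, -223.6, 336.4]
tcp_rot: [3.142, -0.0, -2.824]
contact_force: [0.1, 0.7, -2.8]
opening: 0.294
grasp_force: 9.7
```

```bash
python3 -c "
from h import *
togo([545.8,-289.5,172],198.5)"
```

```text
t 9.3333 pos [ 539.6 -223.6  336.4] rot [ 3.142 -0.    -2.824] units [ 0.37 -1.61  4.11] F [ 0.1  0.7 -2.8] op 0.294 gf 9.7 q [-0.4   0.21  1.6   0.    1.34 -2.28]
turn units [ 0.   -0.   -0.05]
```

play_rows(rows=[{"dp":[0.15,-0.7,0],"turn":[0,0,0],"fingers":0.71},{"dp":[0.15,-0.5,0.3],"turn":[0,0,0],"fingers":0.71},{"dp":[0,-0.3,0.6],"turn":[0,0,0],"fingers":0.71},{"dp":[0,0,0.7],"turn":[0,0,0],"fingers":0.71},{"dp":[0,0,0.7],"turn":[0,0,0],"fingers":0.71}])

```text
clock: 9.75
eef_pos: [547.1, -283.8, 243.5]
tcp_rot: [-3.141, 0.001, -2.825]
contact_force: [0.6, -0.9, -3.1]
opening: 0.294
grasp_force: 9.7
```

play_rows(rows=[{"dp":[0,0,0.7],"turn":[0,0,0],"fingers":0.71},{"dp":[0,0,0.6],"turn":[0,0,0],"fingers":0.707},{"dp":[0,0,0.3],"turn":[0,0,0],"fingers":0.705},{"dp":[0,0,0],"turn":[0,0,0],"fingers":0.703},{"dp":[0,0,0],"turn":[0,0,0],"fingers":0.703}])

```text
clock: 10.17
eef_pos: [547.1, -282.7, 180.7]
tcp_rot: [3.141, -0.001, -2.823]
contact_force: [0.0, -0.3, -2.2]
opening: 0.293
grasp_force: 3.8
```

play_rows(rows=[{"dp":[0,0,0],"turn":[0,0,0],"fingers":0.7025},{"dp":[0,0,0],"turn":[0,0,0],"fingers":0.7025},{"dp":[0,0,0],"turn":[0,0,0],"fingers":0.7025},{"dp":[0,0,0],"turn":[0,0,0],"fingers":0.7025},{"dp":[0,0,0],"turn":[0,0,0],"fingers":0.7025}])

```text
clock: 10.58
eef_pos: [547.3, -282.8, 181.2]
tcp_rot: [-3.141, 0.001, -2.824]
contact_force: [-0.1, -0.2, -2.4]
opening: 0.3
grasp_force: 3.4
```

```bash
python3 -c "
from h import *
togo([545.8,-289.5,172],198.5)
g=grab('scene','s5');t=grab('top','t5')
b=r.sense()['eef_pos']+[0,0,15]
print('scene ball/face/pad',proj(g,b),proj(g,b-[0,0,138]),proj(g,[545.8,-289.5,12]));print('top',proj(t,b),proj(t,b-[0,0,138]),proj(t,[545.8,-289.5,12]))
o=np.zeros((480,800,3),np.uint8);o[:,:400]=cv2.resize(g['pixels'][130:250,150:250][:,:,::-1],(400,480),interpolation=cv2.INTER_CUBIC);o[:,400:]=cv2.resize(t['pixels'][190:310,460:560][:,:,::-1],(400,480),interpolation=cv2.INTER_CUBIC)
cv2.imwrite('pics/c5.png',o)"
```

```text
t 10.5833 pos [ 547.3 -282.8  181.2] rot [-3.141e+00  1.000e-03 -2.824e+00] units [ 0.09 -0.15  0.23] F [-0.1 -0.2 -2.4] op 0.3 gf 3.4 q [-0.48  0.39  1.7   0.    1.05 -2.37]
turn units [-0.01  0.01 -0.05]
scene ball/face/pad (np.float64(187.4046600428041), np.float64(143.5987234365553)) (np.float64(198.18006993480793), np.float64(194.56832612724764)) (np.float64(199.94292676789112), np.float64(208.64518044065625))
top (np.float64(535.7299698148856), np.float64(223.7359301631125)) (np.float64(507.12765722426855), np.float64(237.46393732872042)) (np.float64(502.56062067527984), np.float64(241.90843083749516))
```

View pics/c5.png

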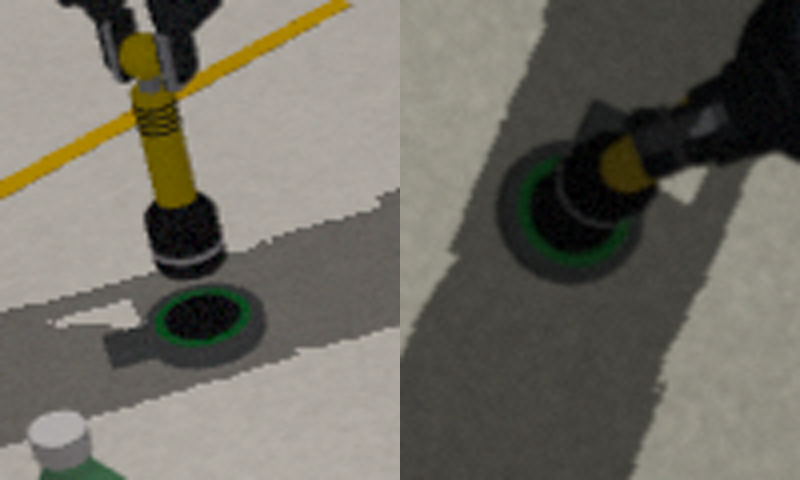

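In the scene crop the head face is centred at (197,196), against (198,195) predicted for a plumb hang. That leaves about 7 mm of sideways correction and about 46 mm to lower.

play_rows(rows=[{"dp":[0.09,-0.15,0.1],"turn":[0,0,0],"fingers":0.7025},{"dp":[0,0,0.3],"turn":[0,0,0],"fingers":0.7025},{"dp":[0,0,0.3],"turn":[0,0,0],"fingers":0.7025},{"dp":[0,0,0.2],"turn":[0,0,0],"fingers":0.7025},{"dp":[0,0,0.05],"turn":[0,0,0],"fingers":0.7025}])

```text
clock: 11.1
eef_pos: [544.0, -288.7, 139.6]
tcp_rot: [3.139, -0.003, -2.824]
contact_force: [0.1, 0.4, -2.7]
opening: 0.3
grasp_force: 3.4
```

play_rows(rows=[{"dp":[0,0,0.03],"turn":[0,0,0],"fingers":0.7025},{"dp":[0,0,0.03],"turn":[0,0,0],"fingers":0.7025},{"dp":[0,0,0],"turn":[0,0,0],"fingers":0.7025},{"dp":[0,0,0],"turn":[0,0,0],"fingers":0.7025}])

```text
clock: 11.43
eef_pos: [545.8, -289.6, 140.5]
tcp_rot: [-3.141, 0.001, -2.823]
contact_force: [0.4, -0.3, -2.9]
opening: 0.294
grasp_force: 3.4
```

```bash
python3 -c "
from h import *
togo([545.8,-289.5,135],198.5)"
```

```text
t 11.4333 pos [ 545.8 -289.6  140.5] rot [-3.141e+00  1.000e-03 -2.823e+00] units [0.   0.   0.14] F [ 0.4 -0.3 -2.9] op 0.294 gf 3.4 q [-0.49  0.44  1.73  0.    0.98 -2.38]
turn units [-0.    0.   -0.05]
```

Still hanging (-2.9 N). I'll lower in small steps.

play_rows(rows=[{"dp":[0,0,0.03],"turn":[0,0,0],"fingers":0.7025},{"dp":[0,0,0.03],"turn":[0,0,0],"fingers":0.7025},{"dp":[0,0,0],"turn":[0,0,0],"fingers":0.7025}])

```text
clock: 11.68
eef_pos: [545.5, -289.4, 137.7]
tcp_rot: [-3.142, 0.0, -2.823]
contact_force: [-0.2, -0.3, -3.1]
opening: 0.297
grasp_force: 3.4
```

play_rows(rows=[{"dp":[0,0,0.03],"turn":[0,0,0],"fingers":0.7025},{"dp":[0,0,0.03],"turn":[0,0,0],"fingers":0.7025},{"dp":[0,0,0],"turn":[0,0,0],"fingers":0.7025}])

```text
clock: 11.93
eef_pos: [545.4, -289.4, 135.0]
tcp_rot: [3.141, -0.0, -2.824]
contact_force: [0.9, 0.1, -2.8]
opening: 0.298
grasp_force: 3.4
```

play_rows(rows=[{"dp":[0,0,0.03],"turn":[0,0,0],"fingers":0.7025},{"dp":[0,0,0],"turn":[0,0,0],"fingers":0.7025},{"dp":[0,0,0],"turn":[0,0,0],"fingers":0.7025}])

```text
clock: 12.18
eef_pos: [545.5, -289.4, 134.0]
tcp_rot: [3.142, -0.0, -2.824]
contact_force: [0.1, 0.3, -2.7]
opening: 0.295
grasp_force: 3.4
```

play_rows(rows=[{"dp":[0,0,0.03],"turn":[0,0,0],"fingers":0.7025},{"dp":[0,0,0],"turn":[0,0,0],"fingers":0.7025},{"dp":[0,0,0],"turn":[0,0,0],"fingers":0.7025}])

```text
clock: 12.43
eef_pos: [545.4, -289.4, 132.8]
tcp_rot: [3.141, -0.0, -2.824]
contact_force: [0.0, 1.0, -3.0]
opening: 0.299
grasp_force: 3.4
```

play_rows(rows=[{"dp":[0,0,0.03],"turn":[0,0,0],"fingers":0.7025},{"dp":[0,0,0],"turn":[0,0,0],"fingers":0.7025},{"dp":[0,0,0],"turn":[0,0,0],"fingers":0.7025}])

```text
clock: 12.68
eef_pos: [545.7, -289.5, 131.8]
tcp_rot: [-3.141, 0.0, -2.824]
contact_force: [0.5, 1.0, -1.8]
opening: 0.296
grasp_force: 3.4
```

play_rows(rows=[{"dp":[0,0,0.03],"turn":[0,0,0],"fingers":0.7025},{"dp":[0,0,0],"turn":[0,0,0],"fingers":0.7025},{"dp":[0,0,0],"turn":[0,0,0],"fingers":0.7025}])

```text
clock: 12.93
eef_pos: [546.3, -289.7, 131.3]
tcp_rot: [-3.14, 0.001, -2.824]
contact_force: [1.7, 1.1, 4.7]
opening: 0.299
grasp_force: 3.5
```

Contact. I'll relieve the pressure slightly and open gently.

play_rows(rows=[{"dp":[0,0,-0.015],"turn":[0,0,0],"fingers":0.7},{"dp":[0,0,0],"turn":[0,0,0],"fingers":0.69},{"dp":[0,0,0],"turn":[0,0,0],"fingers":0.67},{"dp":[0,0,0],"turn":[0,0,0],"fingers":0.63},{"dp":[0,0,0],"turn":[0,0,0],"fingers":0.55}])

```text
clock: 13.35
eef_pos: [545.3, -289.4, 130.8]
tcp_rot: [3.141, -0.0, -2.824]
contact_force: [-0.4, -0.1, 0.5]
opening: 0.449
grasp_force: 0.0
```

play_rows(rows=[{"dp":[0,0,0],"turn":[0,0,0],"fingers":0.4},{"dp":[0,0,0],"turn":[0,0,0],"fingers":0.2},{"dp":[0,0,0],"turn":[0,0,0],"fingers":0.1},{"dp":[0,0,0],"turn":[0,0,0],"fingers":0.1},{"dp":[0,0,0],"turn":[0,0,0],"fingers":0.1}])

```text
clock: 13.77
eef_pos: [545.5, -289.5, 131.1]
tcp_rot: [-3.142, -0.0, -2.823]
contact_force: [0.5, -0.5, -0.1]
opening: 0.903
grasp_force: 0.0
```

play_rows(rows=[{"dp":[0,0,-0.3],"turn":[0,0,0],"fingers":0.1},{"dp":[0,0,-0.6],"turn":[0,0,0],"fingers":0.1},{"dp":[0,0,-0.8],"turn":[0,0,0],"fingers":0.1},{"dp":[0,0,-0.8],"turn":[0,0,0],"fingers":0.1},{"dp":[0,0,-0.5],"turn":[0,0,0],"fingers":0.1}])

```text
clock: 14.18
eef_pos: [546.4, -290.0, 255.5]
tcp_rot: [-3.139, 0.003, -2.824]
contact_force: [0.1, -0.0, 0.8]
opening: 0.901
grasp_force: 0.0
```

play_rows(rows=[{"dp":[0.5,0,-0.3],"turn":[0,0,0],"fingers":0.1},{"dp":[0.7,0,0],"turn":[0,0,0],"fingers":0.1},{"dp":[0.7,0,0],"turn":[0,0,0],"fingers":0.1},{"dp":[0.5,0,0],"turn":[0,0,0],"fingers":0.1},{"dp":[0,0,0],"turn":[0,0,0],"fingers":0.1}])

```text
clock: 14.6
eef_pos: [451.3, -320.2, 264.2]
tcp_rot: [-3.141, -0.001, -2.825]
contact_force: [-0.3, -0.6, 0.8]
opening: 0.9
grasp_force: 0.0
```

```bash
python3 -c "
from h import *
togo([545.8,-289.5,135],198.5)
g=grab('scene','s6');t=grab('top','t6')
b=np.array([545.8,-289.5,150])
print('scene ball/face',proj(g,b),proj(g,b-[0,0,138]));print('top',proj(t,b),proj(t,b-[0,0,138]))
o=np.zeros((480,800,3),np.uint8);o[:,:400]=cv2.resize(g['pixels'][130:250,150:250][:,:,::-1],(400,480),interpolation=cv2.INTER_CUBIC);o[:,400:]=cv2.resize(t['pixels'][190:310,460:560][:,:,::-1],(400,480),interpolation=cv2.INTER_CUBIC)
cv2.imwrite('pics/c6.png',o)"
```

```text
t 14.6 pos [ 451.3 -320.2  264.2] rot [-3.141e+00 -1.000e-03 -2.825e+00] units [-2.49 -0.01  3.23] F [-0.3 -0.6  0.8] op 0.9 gf 0.0 q [-0.62  0.21  1.75 -0.    1.18 -2.51]
turn units [-0.   -0.01 -0.06]
scene ball/face (np.float64(189.6025807770749), np.float64(160.16209877725362)) (np.float64(199.94292676789112), np.float64(208.64518044065625))
top (np.float64(529.1770809190438), np.float64(229.45205635737938)) (np.float64(502.56062067527984), np.float64(241.90843083749516))
```

View pics/c6.png

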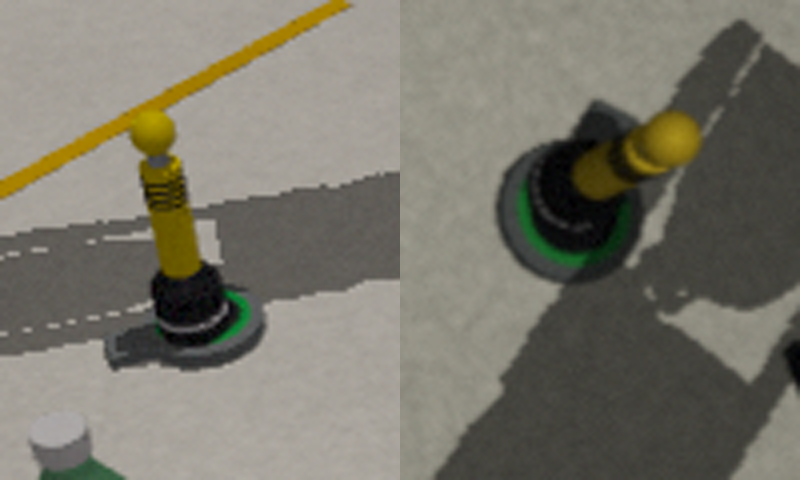

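The torch stands released on the pad: ball at scene (188.3,163) and top (528,224.5). I'll check the offset before handing in.

```bash
python3 -c "
from h import *
g=load('s6');t=load('t6')
p,e=two(g,(188.3,163),t,(528,224.5));print(p,e)
a=onz(t,528,224.5,150);b=onz(g,188.3,163,150);print(a,b)
print('offset',(a+b)[:2]/2-[545.8,-289.5], (p[:2]-[545.8,-289.5]))"
```

```text
[ 554.07837378 -287.35767894  148.04434525] 3.3036579281044283
[ 554.80254795 -287.98433771  150.        ] [ 555.58560705 -282.58491523  150.        ]
offset [9.3940775  4.21537353] [8.27837378 2.14232106]
```

```bash
python3 -c "
from rig import r
print(r.sign_off())"
```

```text
the job is handed in; nothing more can be done
None
```

The yellow torch is out of its clip and standing upright on the green-ringed pad. It sits about 9 mm off centre, inside the 16 mm margin, and the gripper let go and moved clear; I handed the job in at about 15 s.

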